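# Start the next tier of the cake rack

## Robot

A 7-joint arm with a two-finger parallel gripper is mounted at the origin on the work surface. World frame = base frame: x ahead of the robot, y to its left, z up, the work surface at z = 0. Lengths are in m, angles in degrees, forces in N, time in s.
With the tool pointing down it reaches from about 0.425 to 0.875 m from the base axis. Payload 4.7 kg.
Tool frame: the origin (TCP) lies between the finger pads; the fingertips stand env.tip_reach ahead of it and the grasp point (between the pads) lies 2 mm behind it (env.tip_reach is the distance from the TCP to the fingertips, in m); z points along the fingers, y is the line along which they close (so a half turn about z gives the same grasp; the last joint's range is limited). The gripper opens to 87 mm and grips with 3 to 60 N. Pads are 19 mm wide; open, the fingers measure 117 mm over their backs; the gripper's body (75 mm by 190 mm) begins 51 mm behind the grasp point.
Start: joints at [-70.296, 18.392, -4.016, 83.108, 1.295, 78.541, -3.26], TCP at [0.211, 0.615, 0.24] pointing down, gripper open.
Joint ranges: [-163.93, 163.93], [-17.29, 119.83], [-79.2, 71.16], [3.27, 140.29], [-89.18, 269.18], [5.43, 117.66], [-154.24, 154.24]. Speed limits (degrees/s): [147.25, 147.25, 180, 180, 180, 180, 180].

## Interface

Orientations are given as [roll, pitch, yaw] about the fixed x, y, z axes, in that order (R = Rz(yaw) Ry(pitch) Rx(roll)).
In Python, from cell import env, optics, sign_off gives the robot as it stands (env), with the cameras (optics) and the job as plain functions.
- The arm moves only by the tool pendant, called after "Call:" by a JSON object that holds its "op" and its "data", one argument or row to a line. Schema: {"type":"object","properties":{"plan":{"type":"array","items":{"type":"array","items":{"type":"number"},"minItems":5,"maxItems":5},"minItems":1,"maxItems":8},"grip_force":{"type":"number"},"only":{"type":"string"},"quiet":{"type":"boolean"},"lines":{"type":"string"}},"required":["plan"],"additionalProperties":false}. plan is a list of rows, 1 to 8 of them, each of 5 numbers: dx, dy, dz in m, then a turn about the tool's z in degrees, then the finger opening in m; each row is the pose to reach, as a shift and turn from the pose commanded when the call began, along the tool's axes at that moment; what a row does not reach only later rows make up. A row lasts 1/12 s, in which the tool goes at most 0.0417 m and 7.16 degrees, less where a joint would pass 70% of its speed; a pose out of reach is approached as far as the arm can. The fingers move at their own pace and stop on an object; grip_force is the grip in N (left out, the last holds). Time passes only in rows, so rows that do not move let the fingers close. The tool returns the time, the measured TCP pose, the force, the opening and the grip force at its end. only (a regular expression) keeps the lines of the reply that match it, lines (a string "A,B") keeps lines A to B, and quiet returns only ok. Input that does not fit is refused with a message, and nothing moves.
- env.get_obs(): the state, without advancing time (a new reading comes with each control period).
- optics.read_camera(name): name is "scene" or "top" or "wrist"; returns a dict with "color" (420x560x3 uint8, blue, green, red), "fx", "fy", "cx", "cy" (pixels), "dist" ([k1, k2, p1, p2, k3] as OpenCV has them; the pictures are not rectified), "world_from_camera" (4x4, takes a point from camera to world coordinates). Camera axes: x right, y down, z forward; pixel columns grow to the right and rows downward; lengths in m; the calibration is good to about 2 mm. A picture is of the moment at which its call begins. There is no depth.
- sign_off(): hands the job in; it is judged then, once.
The state is a dict: "time_s": time; "qpos": joint angles; "joint_velocities": joint speeds; "effort": joint torques, N m; "tool_pos": TCP position; "tool_rot": TCP orientation; "force": force on the tool from outside, world axes, zero at the start; "wrist_torque": the same for the moment, N m; "grip_width": finger opening in m; "grasp_force": force on a finger pad.
Only numpy, scipy, OpenCV 4.12 (cv2) and the standard library are available. Lean on these libraries where they do the work, as an engineer would, in place of code of your own. Each camera call takes 0.05 s, during which the arm holds its last target. There are 200 camera calls.

## Task

Pick up the long narrow wooden cake tray and lay it across the two tall tins like a bridge, right way up and level, centred over both so that one tin carries each half. Set it down gently rather than dropping it, and leave all the tins, the short one too, standing where they are.

Things in the scene. Friction and masses are not known exactly. Their poses are not given: they have to be found in the camera images.
- tray: Empty one-row cake tray of brown wood lying right way up on the table, about 175 to 350 g: 340 mm long, 56 mm wide, 26 mm high over its rim (floor 10 mm thick, a 6 mm rim all round, white paper lining). Origin at the centre of its underside; x along its length, y across its width, z up. Can be gripped from above across its width, over both long rims, at the middle of its length.
- tin_a: Tall bare-metal tin can standing upright on the table, full (about 300 g), loose: 52 mm diameter, 100 mm high, flat top. Origin at the centre of its underside, z up. One of the two equal tall tins; their centres stand 130 to 285 mm apart, in any direction.
- tin_b: Tall bare-metal tin can standing upright on the table, full (about 300 g), loose: 52 mm diameter, 100 mm high, flat top. Origin at the centre of its underside, z up. One of the two equal tall tins; their centres stand 130 to 285 mm apart, in any direction.
- short_tin: Short bare-metal tin of the same 52 mm diameter but only 60 mm high, loose, standing near the tall ones, not to be used. Origin at the centre of its underside, z up. The three tins stand as a triangle; any of its corners may be the short tin's.

How it is judged (in metres and radians):
At the end, for the whole second after the job is handed in: The tray rests still on both tall tins, right way up and level within 4 degrees; one tall tin lies 40 to 160 mm from the tray's middle towards one end, the other 40 to 160 mm towards the other end, and both tin centres are within 20 mm of its long centre line (((x of tin_a in the frame of tray between 0.04 and 0.16 m and x of tin_b in the frame of tray between -0.16 and -0.04 m) or (x of tin_b in the frame of tray between 0.04 and 0.16 m and x of tin_a in the frame of tray between -0.16 and -0.04 m)) and y of tin_a in the frame of tray between -0.02 and 0.02 m and y of tin_b in the frame of tray between -0.02 and 0.02 m and angle between tray's own z axis and vertical below 0.07 rad and height (world z) of tray between 0.095 and 0.106 m and contact force between tray and tin_a above 0.1 N and contact force between tray and tin_b above 0.1 N and linear speed of tray below 0.02 m/s); the robot touches nothing.
It fails at once if the tray is dropped or thrown: it moves faster than 0.6 m/s while no finger touches it (a fall of about 18 mm) (linear speed of tray above 0.6 m/s and contact force between the fingers and tray below 0.05 N).
It fails at once if a tall tin is shifted more than 25 mm or tipped more than about 17 degrees (distance of tin_a from where it was at the start of the episode above 0.025 m or angle between tin_a's own z axis and vertical above 0.3 rad).
It fails at once if the other tall tin is shifted more than 25 mm or tipped more than about 17 degrees (distance of tin_b from where it was at the start of the episode above 0.025 m or angle between tin_b's own z axis and vertical above 0.3 rad).
It fails at once if the short tin is shifted more than 25 mm or tipped more than about 17 degrees (distance of short_tin from where it was at the start of the episode above 0.025 m or angle between short_tin's own z axis and vertical above 0.3 rad).
It also fails if it takes over 35 s, if anything falls off the work surface, if the arm or the gripper's body presses on something with over 40 N, if the wrist force passes 120 N, or if a joint passes its speed limit or range.

## Working session

There is one attempt and no reset: what is moved stays moved. The work goes in short steps, Python scripts to look and compute and a tool call to move; the robot and the scene stay as the last step left them, time stands still between calls to the robot, and variables do not carry over. Pictures are saved under pics/ and viewed, at most 10 in all, crops included, and the job is handed in when it is done.

```bash
ls; mkdir -p pics
```

Run:
```python
from cell import env, optics, sign_off
import cv2,numpy as np
o=env.get_obs();print(o['time_s'],o['tool_pos'],o['tool_rot'],o['grip_width'],env.tip_reach)
for n in("top","scene"):
    r=optics.read_camera(n);cv2.imwrite(f"pics/{n}0.png",r["color"]);print(n,r["fx"],r["cx"],r["cy"],r["dist"],np.round(r["world_from_camera"],3).tolist())
```

```text
cell.py
pics
0.0 [0.2103435  0.61445772 0.23841902] [-1.79885144e+02  4.29686512e-03  1.61109608e+02] 0.08713333987678172 0.017
top 389.5087643262747 283.904594878019 208.67084980773623 [-0.04546968  0.          0.          0.          0.        ] [[0.015, -0.984, 0.176, 0.425], [-0.999, -0.01, 0.031, -0.004], [-0.029, -0.176, -0.984, 0.698], [0.0, 0.0, 0.0, 1.0]]
scene 523.1371767716386 284.1986967969598 208.95609652427765 [-0.19807394  0.          0.          0.          0.        ] [[0.073, 0.659, -0.748, 1.234], [0.997, -0.045, 0.058, -0.057], [0.004, -0.751, -0.661, 0.656], [0.0, 0.0, 0.0, 1.0]]
```

View pics/top0.png

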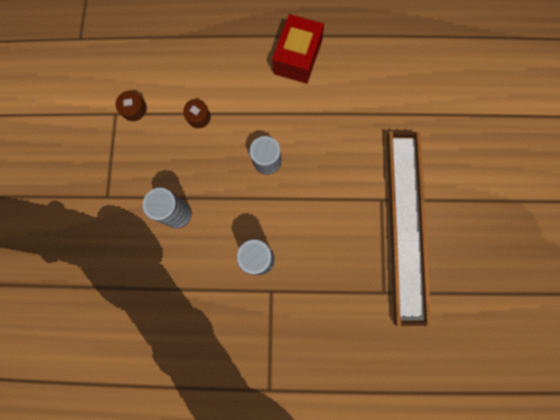

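View pics/scene0.png

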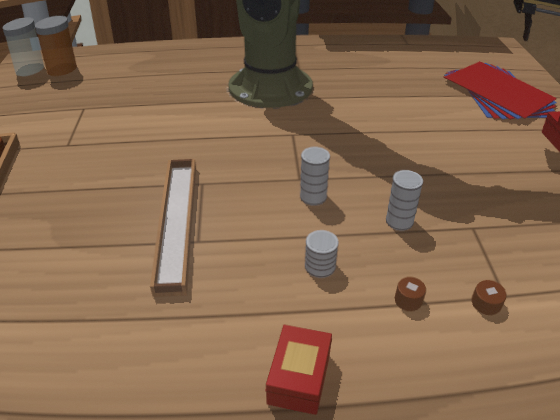

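The top view shows the tray with its white lining spanning about (390–428, 130–325). The tall tins' tops are at about (159,204) and (254,257), and the short tin's is at about (265,151). The scene view confirms the short tin is the one at (321,253).

Create h.py:
```python
import cv2,numpy as np
from cell import env, optics, sign_off
def ray(r,px,z):
    K=np.array([[r["fx"],0,r["cx"]],[0,r["fy"],r["cy"]],[0,0,1]])
    u=cv2.undistortPoints(np.array(px,float).reshape(-1,1,2),K,np.array(r["dist"])).reshape(-1,2)
    T=np.array(r["world_from_camera"]);d=np.c_[u,np.ones(len(u))]@T[:3,:3].T
    return (T[:3,3]+d*((z-T[2,3])/d[:,2])[:,None])[:,:2]
def grey(r,smax=60,vmin=90):
    h=cv2.cvtColor(r["color"],cv2.COLOR_BGR2HSV)
    return ((h[...,1]<smax)&(h[...,2]>vmin)).astype(np.uint8)*255
```

Run:
```python
from h import *
for n in("top","scene"):
    r=optics.read_camera(n);m=grey(r)
    if n=="scene": m[:130]=0
    cs,_=cv2.findContours(m,cv2.RETR_EXTERNAL,cv2.CHAIN_APPROX_NONE)
    for c in cs:
        if cv2.contourArea(c)<200: continue
        rc=cv2.minAreaRect(c);print(n,cv2.boundingRect(c),np.round(rc[0],1),np.round(rc[1],1))
        if max(rc[1])>80:
            q=cv2.approxPolyDP(c,6,True).reshape(-1,2);w=ray(r,q,.011);w0=ray(r,cv2.boxPoints(rc),.011);print(np.round(w,4).tolist(),np.round(w.mean(0),4),np.round(w0,4).tolist())
    g=cv2.medianBlur(cv2.cvtColor(r["color"],cv2.COLOR_BGR2GRAY),3)
    if n=="top":
        H=cv2.HoughCircles(g,cv2.HOUGH_GRADIENT,1,20,param1=120,param2=12,minRadius=13,maxRadius=21)[0]
        for h in H:
            if m[int(h[1]),int(h[0])]: print(h,ray(r,h[:2],.1),ray(r,h[:2],.06))
        cr=r["color"][110:300,120:310];cv2.imwrite("pics/crop.png",cv2.resize(cr,None,fx=3,fy=3,interpolation=cv2.INTER_CUBIC))
    else:
        cr=r["color"][140:290,290:440];cv2.imwrite("pics/crop2.png",cv2.resize(cr,None,fx=4,fy=4,interpolation=cv2.INTER_CUBIC))
```

```text
top (237, 239, 35, 36) [254.  256.5] [35. 34.]
top (143, 187, 47, 41) [163.3 210.3] [47.9 33.7]
top (393, 138, 30, 182) [407.8 228.6] [181.9  22.8]
[[0.682, -0.1884], [0.3669, -0.1826], [0.3589, -0.2198], [0.6688, -0.2191]] [ 0.5192 -0.2025] [[0.6816, -0.1804], [0.6839, -0.2225], [0.359, -0.2215], [0.3571, -0.1827]]
top (249, 136, 32, 38) [264.5 154.5] [37. 31.]
[264.5 150.5  14.7] [[0.62625396 0.04815951]] [[0.63972421 0.05162007]]
[158.5 203.5  16.5] [[0.5380236  0.21461414]] [[0.54558825 0.22921616]]
[253.5 255.5  17.1] [[0.45834879 0.06103189]] [[0.46058049 0.06535404]]
[195.5 112.5  13.8] [[0.69157677 0.16406633]] [[0.70941933 0.17528498]]
[408.5 302.5  13.8] [[ 0.39128518 -0.17253875]] [[ 0.38902805 -0.18385039]]
scene (305, 230, 34, 46) [321.2 252.5] [32.3 45.5]
scene (386, 211, 29, 18) [399.2 220.7] [28.1 14.5]
scene (388, 194, 31, 24) [402.2 206.3] [28.7 20.2]
scene (300, 189, 27, 15) [312.9 196.3] [26.1 13.6]
scene (391, 182, 31, 18) [405.2 191.9] [29.7 15.1]
scene (393, 170, 31, 19) [408. 179.] [18. 30.]
scene (157, 167, 34, 117) [174.4 225. ] [ 24.2 118.6]
[[0.3586, -0.1856], [0.3592, -0.2231], [0.671, -0.2191], [0.6687, -0.1814]] [ 0.5144 -0.2023] [[0.6706, -0.2216], [0.3474, -0.2319], [0.3598, -0.1806], [0.6778, -0.1815]]
scene (301, 146, 29, 38) [315.  164.5] [28. 37.]
```

View pics/crop.png

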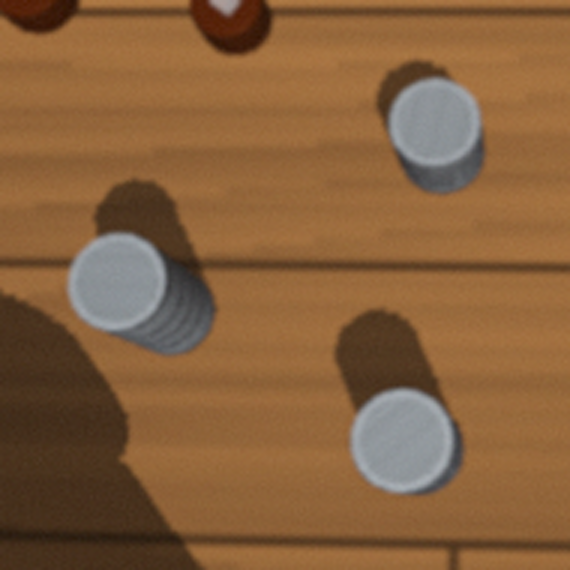

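View pics/crop2.png

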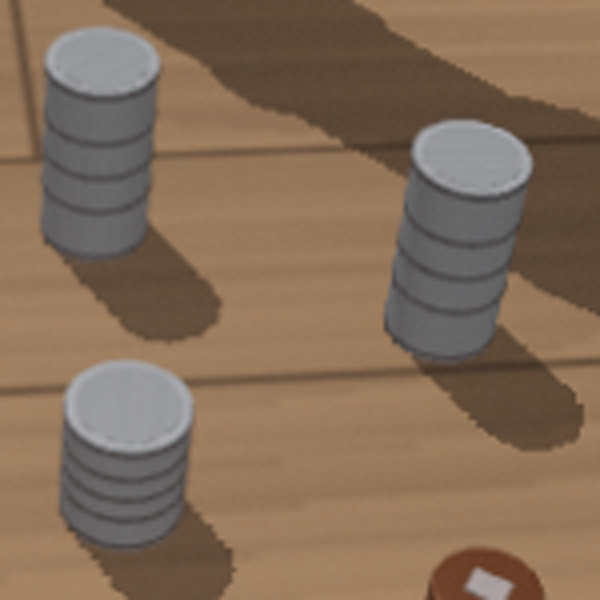

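The crops give the tin-top centres. In the top view they are (159.3,204), (254.2,256.7) and short (265,150.7). In the scene view they are (408,179.3), (315.5,155.5) and short (322,241.3).

Add to h.py:
```python
from scipy.spatial.transform import Rotation as Rn
def go(p,yaw):
    o=env.get_obs();R=Rn.from_euler('xyz',o['tool_rot'],degrees=True).as_matrix()
    t=(o['tool_rot'][2]-yaw+180)%360-180
    print('t',round(o['time_s'],2),'pos',np.round(o['tool_pos'],4),np.round(o['tool_rot'],1),'-> d',np.round(R.T@(np.array(p)-o['tool_pos']),4),'turn',round(t,1),'q7',np.round(o['qpos'][6],0))
```

Run:
```python
from h import *
t=optics.read_camera("top");s=optics.read_camera("scene")
print(np.round(np.c_[ray(t,[(159.3,204),(254.2,256.7)],.1),ray(s,[(408,179.3),(315.5,155.5)],.1)],4))
print(np.round(np.c_[ray(t,[(265,150.7)],.06),ray(s,[(322,241.3)],.06)],4))
go([.54,.2,.22],180.6);go([.521,-.201,.2],180.6)
```

```text
[[0.5372 0.2133 0.5403 0.2129]
 [0.4565 0.0599 0.4602 0.0594]]
[[0.6394 0.0508 0.6415 0.0501]]
t 0.3 pos [0.2105 0.6148 0.2392] [-180.     0.   161.1] -> d [-0.446  -0.2858  0.0194] turn -19.5 q7 -3.0
t 0.3 pos [0.2105 0.6148 0.2392] [-180.     0.   161.1] -> d [-0.5579 -0.6713  0.0396] turn -19.5 q7 -3.0
```

Call:
{"op": "pendant", "data": {
  "plan": [
    [-0.446,-0.286,0.02,-19.5,0.087],
    [-0.446,-0.286,0.02,-19.5,0.087],
    [-0.446,-0.286,0.02,-19.5,0.087],
    [-0.446,-0.286,0.02,-19.5,0.087],
    [-0.446,-0.286,0.02,-19.5,0.087],
    [-0.446,-0.286,0.02,-19.5,0.087],
    [-0.446,-0.286,0.02,-19.5,0.087],
    [-0.446,-0.286,0.02,-19.5,0.087]
  ]
}}

```text
time_s: 0.97
tool_pos: [0.4182, 0.3526, 0.2272]
tool_rot: [180.0, 0.0, -179.4]
force: [1.0, 0.3, -0.3]
grip_width: 0.087
grasp_force: 0.0
```

```bash
python3 -c "
from h import *
go([.521,-.201,.2],180.6)"
```

```text
t 0.97 pos [0.4182 0.3526 0.2272] [ 180.     0.  -179.4] -> d [-0.0969 -0.5547  0.0269] turn 0.0 q7 48.0
```

Call:
{"op": "pendant", "data": {
  "plan": [
    [-0.097,-0.3,0.01,0,0.087],
    [-0.097,-0.3,0.01,0,0.087],
    [-0.097,-0.3,0.01,0,0.087],
    [-0.097,-0.3,0.01,0,0.087],
    [-0.097,-0.3,0.01,0,0.087],
    [-0.097,-0.555,0.027,0,0.087],
    [-0.097,-0.555,0.027,0,0.087],
    [-0.097,-0.555,0.027,0,0.087]
  ]
}}

```text
time_s: 1.63
tool_pos: [0.4962, 0.0308, 0.2135]
tool_rot: [180.0, 0.0, -179.4]
force: [1.2, -0.1, -0.1]
grip_width: 0.0873
grasp_force: 0.0
```

```bash
python3 -c "
from h import *
go([.521,-.201,.2],180.6)"
```

```text
t 1.63 pos [0.4962 0.0308 0.2135] [ 180.     0.  -179.4] -> d [-0.0224 -0.2321  0.0134] turn 0.0 q7 84.0
```

Call:
{"op": "pendant", "data": {
  "plan": [
    [-0.022,-0.232,0.05,0,0.087],
    [-0.022,-0.232,0.05,0,0.087],
    [-0.022,-0.232,0.05,0,0.087],
    [-0.022,-0.232,0.05,0,0.087],
    [-0.022,-0.232,0.05,0,0.087],
    [-0.022,-0.232,0.05,0,0.087],
    [-0.022,-0.232,0.05,0,0.087],
    [-0.022,-0.232,0.05,0,0.087]
  ]
}}

```text
time_s: 2.3
tool_pos: [0.5199, -0.201, 0.1628]
tool_rot: [-180.0, -0.1, -179.7]
force: [0.6, 0.8, -0.3]
grip_width: 0.0869
grasp_force: 0.0
```

Run:
```python
from h import *
go([.521,-.201,.022],180.6)
r=optics.read_camera("wrist");cv2.imwrite("pics/w.png",r["color"])
print(np.round(r["world_from_camera"],3).tolist())
m=grey(r,60,100);cs,_=cv2.findContours(m,cv2.RETR_EXTERNAL,cv2.CHAIN_APPROX_NONE)
c=max(cs,key=cv2.contourArea);rc=cv2.minAreaRect(c);print(cv2.boundingRect(c),np.round(ray(r,cv2.boxPoints(rc),.011),4).tolist())
```

```text
t 2.3 pos [ 0.5199 -0.201   0.1628] [-1.800e+02 -1.000e-01 -1.797e+02] -> d [-0.0013  0.      0.1408] turn -0.3 q7 115.0
[[-0.005, 0.956, 0.293, 0.44], [1.0, 0.005, 0.0, -0.202], [-0.001, 0.293, -0.956, 0.309], [0.0, 0.0, 0.0, 1.0]]
(258, 14, 51, 274) [[0.3597, -0.2231], [0.3595, -0.181], [0.6189, -0.1737], [0.6192, -0.2274]]
```

View pics/w.png

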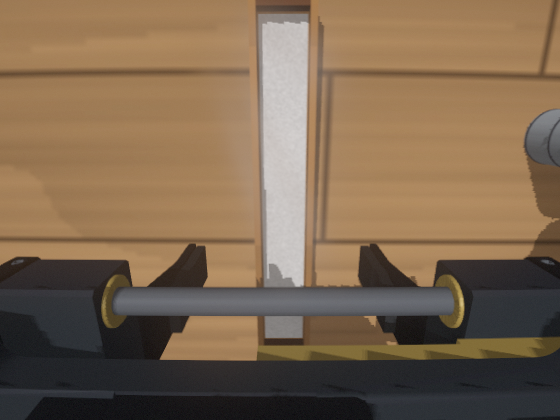

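The wrist view shows the tray (columns 250–322) centred between the open fingers and in line with them. Next I descend and grip.

Call:
{"op": "pendant", "data": {
  "plan": [
    [-0.001,0,0.04,-0.5,0.087],
    [-0.001,0,0.08,-0.5,0.087],
    [-0.001,0,0.115,-0.5,0.087],
    [-0.001,0,0.132,-0.5,0.087],
    [-0.001,0,0.14,-0.5,0.087],
    [-0.001,0,0.14,-0.5,0.087],
    [-0.001,0,0.14,-0.5,0.07],
    [-0.001,0,0.14,-0.5,0.05]
  ],
  "grip_force": 30
}}

```text
time_s: 3.02
tool_pos: [0.5234, -0.1987, 0.0252]
tool_rot: [-180.0, 0.2, -178.8]
force: [0.5, -0.8, -0.3]
grip_width: 0.0799
grasp_force: 0.0
```

Call:
{"op": "pendant", "data": {
  "plan": [
    [0,0,0,0,0.04],
    [0,0,0,0,0.04],
    [0,0,0,0,0.04],
    [0,0,0,0,0.04],
    [0,0,0,0,0.04]
  ],
  "grip_force": 30
}}

```text
time_s: 3.43
tool_pos: [0.5223, -0.1997, 0.0242]
tool_rot: [-180.0, 0.1, -178.9]
force: [-0.6, -0.7, 4.2]
grip_width: 0.0558
grasp_force: 30.0
```

Call:
{"op": "pendant", "data": {
  "plan": [
    [0,0,-0.01,0,0.04],
    [0,0,-0.03,0,0.04],
    [0,0,-0.055,0,0.04],
    [0,0,-0.08,0,0.04],
    [0,0,-0.105,0,0.04],
    [0,0,-0.13,0,0.04],
    [0,0,-0.145,0,0.04],
    [0,0,-0.155,0,0.04]
  ],
  "grip_force": 40
}}

```text
time_s: 4.1
tool_pos: [0.5218, -0.1988, 0.1802]
tool_rot: [180.0, 0.1, -178.9]
force: [0.5, -0.7, -4.3]
grip_width: 0.0557
grasp_force: 40.0
```

```bash
python3 -c "
from h import *
go([.4986,.1364,.18],242.4)"
```

```text
t 4.1 pos [ 0.5218 -0.1988  0.1802] [ 1.800e+02  1.000e-01 -1.789e+02] -> d [1.680e-02 3.356e-01 3.000e-04] turn -61.3 q7 115.0
```

Call:
{"op": "pendant", "data": {
  "plan": [
    [0.001,0.015,0,-2,0.04],
    [0.003,0.035,0,-5,0.04],
    [0.004,0.06,0,-9,0.04],
    [0.005,0.085,0,-13,0.04],
    [0.006,0.11,0,-17,0.04],
    [0.007,0.135,0,-21,0.04],
    [0.008,0.155,0,-24,0.04],
    [0.008,0.165,0,-26,0.04]
  ]
}}

```text
time_s: 4.77
tool_pos: [0.5088, -0.0288, 0.1769]
tool_rot: [179.8, -0.1, -152.3]
force: [-0.9, 0.3, -4.0]
grip_width: 0.0557
grasp_force: 40.0
```

```bash
python3 -c "
from h import *
go([.4986,.1364,.18],242.4)"
```

```text
t 4.77 pos [ 0.5088 -0.0288  0.1769] [ 1.798e+02 -1.000e-01 -1.523e+02] -> d [-0.0677  0.1511 -0.0028] turn -34.7 q7 120.0
```

Call:
{"op": "pendant", "data": {
  "plan": [
    [-0.007,0.015,0,-3,0.04],
    [-0.018,0.04,0,-8,0.04],
    [-0.03,0.068,0,-14,0.04],
    [-0.042,0.095,0,-20,0.04],
    [-0.054,0.12,0,-26,0.04],
    [-0.064,0.142,0,-31,0.04],
    [-0.068,0.151,0,-34.7,0.04],
    [-0.068,0.151,0,-34.7,0.04]
  ]
}}

```text
time_s: 5.43
tool_pos: [0.5015, 0.1349, 0.1778]
tool_rot: [179.9, 0.0, -117.7]
force: [-0.3, -0.3, -3.1]
grip_width: 0.0558
grasp_force: 40.0
```

Run:
```python
from h import *
go([.4986,.1364,.126],242.4)
for n in("top","scene"):
    r=optics.read_camera(n);cv2.imwrite(f"pics/{n}1.png",r["color"])
    m=grey(r,60,100)
    cs,_=cv2.findContours(m,cv2.RETR_EXTERNAL,cv2.CHAIN_APPROX_NONE)
    for c in cs:
        if cv2.contourArea(c)>200: print(n,cv2.boundingRect(c))
```

```text
t 5.43 pos [0.5015 0.1349 0.1778] [ 179.9    0.  -117.7] -> d [-0.      0.0032  0.0518] turn -0.1 q7 136.0
top (186, 199, 120, 94)
top (249, 136, 32, 38)
scene (305, 230, 34, 46)
scene (300, 189, 27, 15)
scene (394, 170, 29, 19)
scene (301, 146, 30, 18)
scene (365, 134, 92, 28)
scene (276, 111, 76, 23)
scene (7, 37, 36, 39)
scene (3, 2, 64, 29)
scene (70, 0, 28, 46)
```

View pics/top1.png

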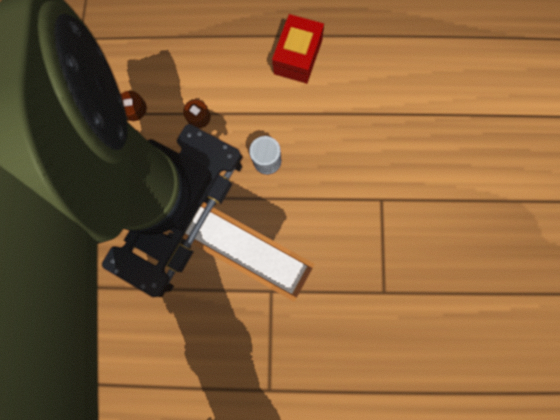

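View pics/scene1.png

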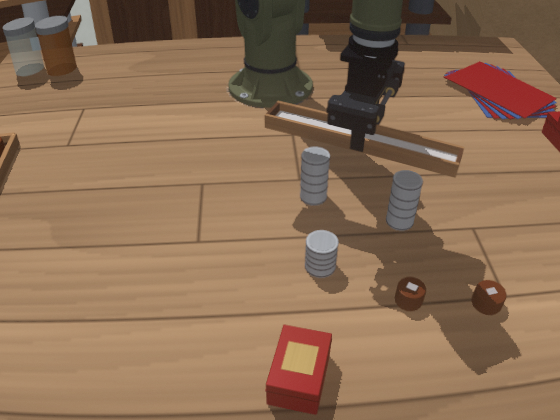

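Both views show the tray held level above the tall tins at (315,155) and (408,180). The short tin has not moved. I'll check the tray's line against the tins.

Run:
```python
from h import *
r=optics.read_camera("top");m=grey(r,60,100)
cs,_=cv2.findContours(m,cv2.RETR_EXTERNAL,cv2.CHAIN_APPROX_NONE);c=max(cs,key=cv2.contourArea)
yy,xx=np.nonzero(cv2.drawContours(m*0,[c],-1,255,-1))
w=ray(r,np.c_[xx,yy],.1646)
A=np.array([.5388,.2131]);B=np.array([.4584,.0596]);M=(A+B)/2;u=(A-B)/np.linalg.norm(A-B);n=np.array([-u[1],u[0]])
s=(w-M)@u;l=(w-M)@n
print(s.min(),s.max())
for a in np.arange(-.16,-.04,.02):
    k=(s>a)&(s<a+.02);print(round(a+.01,2),k.sum(),np.round(np.percentile(l[k],[3,97]),4) if k.sum() else '')
print(np.arctan2(u[1],u[0])*57.3);go([*M,.126],242.4)
```

```text
-0.16678637976405775 0.003122709261594843
-0.15 469 [-0.0221  0.0176]
-0.13 462 [-0.0225  0.0172]
-0.11 459 [-0.023   0.0168]
-0.09 449 [-0.0233  0.0164]
-0.07 448 [-0.0236  0.0161]
-0.05 439 [-0.024   0.0157]
62.360012593852304
t 5.58 pos [0.5023 0.1297 0.178 ] [-1.800e+02 -1.000e-01 -1.184e+02] -> d [-0.0042  0.0064  0.052 ] turn -0.8 q7 135.0
```

Call:
{"op": "pendant", "data": {
  "plan": [
    [-0.003,0.005,0,-1,0.04],
    [-0.003,0.005,0.01,-1,0.04],
    [-0.003,0.005,0.02,-1,0.04],
    [-0.003,0.005,0.03,-1,0.04],
    [-0.003,0.005,0.038,-1,0.04],
    [-0.003,0.005,0.044,-1,0.04],
    [-0.003,0.005,0.047,-1,0.04],
    [-0.003,0.005,0.047,-1,0.04]
  ]
}}

```text
time_s: 6.25
tool_pos: [0.4987, 0.1361, 0.1302]
tool_rot: [179.9, -0.1, -117.2]
force: [0.1, -0.6, -4.4]
grip_width: 0.0554
grasp_force: 40.0
```

Call:
{"op": "pendant", "data": {
  "plan": [
    [0,0,0,0,0.04],
    [0,0,0,0,0.04]
  ]
}}

```text
time_s: 6.42
tool_pos: [0.4997, 0.1365, 0.1318]
tool_rot: [-180.0, 0.0, -117.2]
force: [0.6, -0.1, -3.5]
grip_width: 0.0554
grasp_force: 40.0
```

```bash
python3 -c "
from h import *
go([.4986,.1364,.1242],242.4)"
```

```text
t 6.42 pos [0.4997 0.1365 0.1318] [-180.     0.  -117.2] -> d [0.0006 0.0009 0.0076] turn 0.4 q7 136.0
```

Call:
{"op": "pendant", "data": {
  "plan": [
    [0,0,0.002,0,0.04],
    [0,0,0.004,0,0.04],
    [0,0,0.005,0,0.04],
    [0,0,0.005,0,0.04]
  ]
}}

```text
time_s: 6.75
tool_pos: [0.4991, 0.1363, 0.1261]
tool_rot: [180.0, -0.0, -117.2]
force: [-0.2, 0.5, -3.4]
grip_width: 0.0557
grasp_force: 40.0
```

Call:
{"op": "pendant", "data": {
  "plan": [
    [0,0,0.001,0,0.04],
    [0,0,0.001,0,0.04]
  ]
}}

```text
time_s: 6.92
tool_pos: [0.4992, 0.1363, 0.1252]
tool_rot: [180.0, 0.0, -117.2]
force: [-0.7, -0.0, -3.1]
grip_width: 0.056
grasp_force: 40.0
```

Call:
{"op": "pendant", "data": {
  "plan": [
    [0,0,0.001,0,0.04],
    [0,0,0.001,0,0.04]
  ]
}}

```text
time_s: 7.08
tool_pos: [0.4993, 0.1364, 0.1242]
tool_rot: [-180.0, 0.0, -117.2]
force: [0.3, -0.4, -2.4]
grip_width: 0.0555
grasp_force: 40.0
```

Call:
{"op": "pendant", "data": {
  "plan": [
    [0,0,0.001,0,0.04],
    [0,0,0.001,0,0.04]
  ]
}}

```text
time_s: 7.25
tool_pos: [0.4995, 0.1364, 0.1242]
tool_rot: [-180.0, 0.0, -117.2]
force: [-2.2, -0.4, 3.0]
grip_width: 0.0557
grasp_force: 40.0
```

Call:
{"op": "pendant", "data": {
  "plan": [
    [0,0,0.001,0,0.04],
    [0,0,0.001,0,0.04]
  ]
}}

```text
time_s: 7.42
tool_pos: [0.4995, 0.1364, 0.1241]
tool_rot: [-180.0, 0.0, -117.2]
force: [-4.2, -2.2, 10.5]
grip_width: 0.0556
grasp_force: 40.0
```

The tray is in contact with the tins, so I'll ease off slightly, lower the grip force and open.

Call:
{"op": "pendant", "data": {
  "plan": [
    [0,0,-0.001,0,0.05],
    [0,0,-0.001,0,0.05],
    [0,0,-0.001,0,0.05]
  ],
  "grip_force": 5
}}

```text
time_s: 7.67
tool_pos: [0.4996, 0.1364, 0.1241]
tool_rot: [-180.0, 0.0, -117.2]
force: [-2.2, -0.0, 5.9]
grip_width: 0.0563
grasp_force: 5.0
```

Call:
{"op": "pendant", "data": {
  "plan": [
    [0,0,0,0,0.06],
    [0,0,0,0,0.07],
    [0,0,0,0,0.08],
    [0,0,0,0,0.08],
    [0,0,0,0,0.08]
  ]
}}

```text
time_s: 8.08
tool_pos: [0.4992, 0.1364, 0.1231]
tool_rot: [180.0, -0.0, -117.2]
force: [0.1, -0.1, -0.5]
grip_width: 0.0763
grasp_force: 0.0
```

Call:
{"op": "pendant", "data": {
  "plan": [
    [0,0,-0.01,0,0.08],
    [0,0,-0.03,0,0.08],
    [0,0,-0.06,0,0.08],
    [0,0,-0.09,0,0.08],
    [0,0,-0.12,0,0.08],
    [0,0,-0.15,0,0.08]
  ]
}}

```text
time_s: 8.58
tool_pos: [0.4991, 0.1362, 0.2756]
tool_rot: [-180.0, 0.0, -117.2]
force: [1.0, 0.7, 0.4]
grip_width: 0.0798
grasp_force: 0.0
```

Call:
{"op": "pendant", "data": {
  "plan": [
    [-0.04,0,0,0,0.08],
    [-0.08,0,0,0,0.08],
    [-0.12,0,0,0,0.08],
    [-0.16,0,0,0,0.08],
    [-0.2,0,0,0,0.08],
    [-0.2,0,0,0,0.08]
  ]
}}

```text
time_s: 9.08
tool_pos: [0.5903, 0.3234, 0.2703]
tool_rot: [179.8, 0.1, -116.7]
force: [-2.8, 0.3, -1.4]
grip_width: 0.0803
grasp_force: 0.0
```

Run:
```python
from h import *
t=optics.read_camera("top")["color"];s=optics.read_camera("scene")["color"]
cv2.imwrite("pics/fin.png",cv2.resize(np.vstack([t,s]),None,fx=.71,fy=.71))
```

```text
(no output)
```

View pics/fin.png

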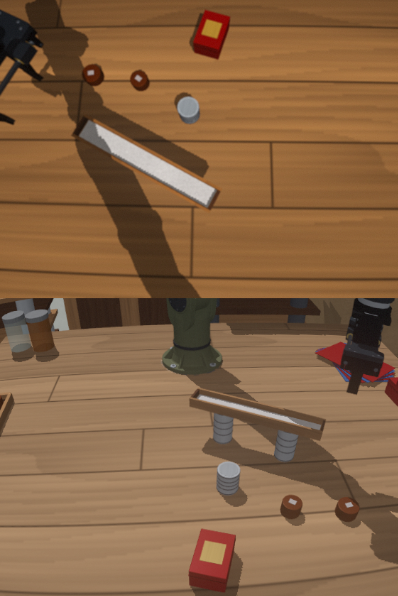

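The tray rests on both tall tins, at (223,428) and (287,445) in the lower half of the picture. It looks level and roughly centred, and the robot is clear of everything.

```bash
python3 -c "
from cell import env, optics, sign_off
print(sign_off())"
```

```text
the job is handed in; nothing more can be done
None
```

The tray is laid across the two tall tins, set down gently, and the job is handed in; in the final pictures it looked level and centred with all three tins standing, but the hand-in returned no verdict.

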